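# Divide the serving tray and nest the cups

### The arm

A 6-joint arm with a two-finger parallel gripper is mounted at the origin on the work surface. World frame = base frame: x ahead of the robot, y to its left, z up, the work surface at z = 0. Lengths are in m, angles in rad, forces in N, time in s.
With the tool pointing down it reaches from about 0.225 to 0.875 m from the base axis. Payload 3.4 kg.
Tool frame: the origin (TCP) lies at the very end of the fingers, on their centre line; the grasp point (between the pads) lies 19 mm behind it; z points along the fingers, y is the line along which they close (so a half turn about z gives the same grasp; the last joint's range is limited). The gripper opens to 85 mm and grips with 20 to 120 N. Pads are 22 mm wide; open, the fingers measure 114 mm over their backs; the gripper's body (76 mm by 85 mm) begins 54 mm behind the grasp point. The pads swing forward as they close: fully open they stand 13 mm farther back than shut.
Start: joints at [-1.338, 0.276, 1.505, -0, 1.361, -0.121], TCP at [0.199, -0.539, 0.193] pointing down, gripper open.
Joint ranges: [-2.89, 2.89], [-0.75, 2.08], [0.22, 2.7], [-1.18, 4.32], [0.11, 2.71], [-2.7, 2.7]. Speed limits (rad/s): [2.57, 2.57, 3.14, 3.14, 3.14, 3.14].

### API

Orientations are given as [roll, pitch, yaw] about the fixed x, y, z axes, in that order (R = Rz(yaw) Ry(pitch) Rx(roll)).
In Python, from plant import readout, eyes, ctrl gives the robot as it stands.
- The arm moves only by the tool jog_arm, never from a script. Its argument "targets" is a list of rows, each an object with "jaw": the opening, from -1 (shut) to 1 (fully open); "dp": the shift along the tool's x, y, z each as a share of 15 cm, from -1 to 1, a list of three; "yaw": the turn about the tool's z as a share of 60 degrees, from -1 to 1. In form: [{"jaw": jaw, "dp": [tx, ty, tz], "yaw": yaw}, ...]. A call has 1 to 12 rows; each row is the pose to reach, as a shift and turn from the pose commanded when the call began, along the tool's axes at that moment; what a row does not reach only later rows make up. A row lasts 1/12 s, in which the tool goes at most 41.7 mm and 7.16 degrees, less where a joint would pass 70% of its speed; a pose out of reach is approached as far as the arm can. A call with a number of a shift or a turn outside -1 to 1 is refused whole. A call with a gripper value outside its range is refused whole. The fingers move at their own pace and stop on an object; "squeeze" is the grip in N (left out, the last holds). Time passes only in rows, so rows that repeat a pose let the fingers close. It gives the time, the measured TCP pose, the force, the opening and the grip force at its end, in the units of the state.
- readout.state(): the state, without advancing time (a new reading comes with each control period).
- eyes.camera(name): name is "side" or "top" or "wrist"; returns a dict with "pixels" (400x640x3 uint8, red, green, blue), "z_map" (400x640 float32, m along the optical axis (not along the pixel's ray), 0 where there is no reading), "intrinsics" (3x3 intrinsics, pixels), "D" ([k1, k2, p1, p2, k3] as OpenCV has them; the pictures are not rectified), "R" (3x3) and "t" (3): a world point X has camera coordinates R X + t. Camera axes: x right, y down, z forward; pixel columns grow to the right and rows downward; lengths in m; the calibration is good to about 2 mm. A picture is of the moment at which its call begins.
- ctrl.finish_job(): hands the job in; it is judged then, once.
Trained networks look in a picture, given as the dict that the camera call returned (one of the last four; its "shot" number tells which), for a name from the list of things; names that differ only in an ending like _2 or _b are one class to them, and where a whole thing is asked for, a point or a joint stands for the part that bears it (a point fixed in the world has none). Each returns a list of dicts, best first, with "conf" (0 to 1); they miss things now and then, are a little off and sometimes report something else, mostly with a low value. They report only what shows in the picture. A call takes as long as a camera call. They do not tell look-alikes from the thing itself.
- eyes.find_in(picture, label): "at" ([column, row] in pixels, amid what is visible of it).
- eyes.regions_of(picture, label): "mask" (400x640 bool, what is visible of it) and "at" ([column, row] in pixels, amid what is visible of it).
- eyes.tip_of(picture, label): "at" ([column, row] in pixels: a listed point, or the origin of a listed thing).
The state is a dict: "clock": time; "qpos": joint angles; "qd": joint speeds; "effort": joint torques, N m; "eef_pos": TCP position; "tcp_rot": TCP orientation; "contact_force": force on the tool from outside, world axes, zero at the start; "ft_torque": the same for the moment, N m; "width": finger opening in m; "grasp_force": force on a finger pad.
Only numpy, scipy, OpenCV 4.12 (cv2) and the standard library are available. Lean on these libraries where they do the work, as an engineer would, in place of code of your own. Each camera call takes 0.05 s, during which the arm holds its last target. There are 200 camera calls.

### The job

Get the red tray ready: slide the tray's divider, the white panel with the narrow raised tab on its top edge, straight up out of the bamboo file and slide it fully down into the pair of grooves in the tray. Then nest the small cup upright inside the large cup that stands in the tray, setting it down gently on the large cup's floor. Leave the large cup in its part of the tray, and everything else, including the other two boards in the file, where it is.

Things in the scene. Friction and masses are not known exactly. Their poses are not given: they have to be found in the camera images.
- divider: The tray's divider: flat white plastic panel 6 mm thick (its x), 130 mm wide (its y), 80 mm tall, with a central tab 50 mm wide rising 30 mm more (110 mm in all, z up). The lowest 12 mm are only 120 mm wide. Origin: centre of its underside. Starts upright in one of the file's three slots; front and back are alike.
- file: Bamboo file, fixed, 150 x 150 mm, 72 mm high; origin at the centre of its underside. Floor 12 mm thick; three slots 9 mm wide at x = -52, 0 and +52 mm of its frame, open upward, holding upright panels by their two side edges (panels lie in its y-z plane) from its floor up to z = 72 mm; between the end combs (|y| < 55 mm) it is open.
- arched_board: White board with a semicircular top in another slot: 6 mm thick (x), 120 mm wide (y), 135 mm tall; origin at the centre of its underside. Stays in the file.
- square_board: White plain rectangular board in another slot: 6 mm thick (x), 130 mm wide (y), 95 mm tall; origin at the centre of its underside. Stays in the file.
- tray: Red plastic tray, fixed, 240 mm (its x) by 150 mm (its y), walls 55 mm high and 6 mm thick, floor 4 mm thick; origin at the centre of its underside. The inside is 138 mm wide along y. The large cup stands in the longer part (x < 30 mm), the spice jar in the shorter (x > 30 mm).
- tray_slot (a point): Point on the tray floor midway between the two grooves, axes as the tray's (tray frame: x 30, z 4 mm). The grooves run upright on the two long walls, 11 mm wide along x, made by ribs standing 12 mm in from the walls, flared to about 21 mm at the top (55 mm above the table). The seated divider has its origin here and its x along this x, either way round.
- cup_large: Large cup, white ceramic, tapered, no handle: 66 mm high, 86 mm across the rim, 72 mm across the foot, wall 4 mm, floor 12 mm thick; origin at the centre of its underside, z up. Stands in the tray.
- cup_small: Small cup of the same shape, white ceramic: 75 mm high, 66 mm across the rim, 54 mm across the foot, wall 3.5 mm, floor 12 mm thick; origin at the centre of its underside, z up. Stands on the counter between file and tray. Nested, its underside lies 12 mm above the large cup's and its rim stands 21 mm above the large one's.
- spice_jar: Small amber glass jar with steel lid, 40 mm across, 65 mm high, in the tray's shorter part; origin at the centre of its underside. Bystander.
- garlic_keeper: Terracotta ceramic garlic keeper with knobbed lid (one piece), 104 mm across, 114 mm high; origin at the centre of its underside. Bystander.
- jug: Glass measuring jug with a handle at its +y, 96 mm across, 120 mm high; origin at the centre of its underside. Bystander.
- spoon: Stainless soup spoon 160 mm long lying along its x; bystander.
- chopsticks: Pair of bamboo chopsticks 220 mm long, 7 mm thick, lying side by side along their x; bystander.
There are look-alikes about, which are no part of the job. Leave any green look-alike of the file alone.

How it is judged:
On the way, in this order (a step that is already met when the one before it is completed fails the run):
1. the divider is lifted clear out of the file, upright (z of divider in the frame of file above 0.075 m and angle between divider's own z axis and vertical below 0.5 rad), for 0.1 s.
2. the divider is fully down in the tray's grooves (x of divider in the frame of tray_slot between -0.005 and 0.005 m and y of divider in the frame of tray_slot between -0.008 and 0.008 m and z of divider in the frame of tray_slot between -0.003 and 0.005 m and angle between the x axis of divider and the x axis of tray_slot, either way round below 0.15 rad and angle between divider's own z axis and vertical below 0.15 rad), for 0.2 s.
3. the small cup stands nested on the floor of the large cup (horizontal distance between cup_small and cup_large below 0.009 m and z of cup_small in the frame of cup_large between 0.009 and 0.016 m and angle between cup_small's own z axis and vertical below 0.1 rad), for 0.2 s.
At the end, for the whole second after the job is handed in: Divider fully down in the grooves (within 5 mm along x, 8 mm along y, 5 mm in height, 0.15 rad upright and square); small cup upright on the floor inside the large one (axes within 9 mm, 9 to 16 mm up); large cup upright in the tray's longer part; all at rest (all of step 2 and all of step 3 and x of cup_large in the frame of tray between -0.08 and -0.01 m and y of cup_large in the frame of tray between -0.04 and 0.04 m and z of cup_large in the frame of tray between 0.001 and 0.008 m and angle between cup_large's own z axis and vertical below 0.08 rad and linear speed of each of divider, cup_small, cup_large below 0.02 m/s); the robot touches nothing.
It fails at once if the arched or square board is moved by more than 30 mm (distance of any of arched_board, square_board from where it was at the start of the episode above 0.03 m).
It fails at once if the spice jar, garlic keeper, jug, spoon or chopsticks are moved by more than 30 mm (distance of any of spice_jar, garlic_keeper, jug, spoon, chopsticks from where it was at the start of the episode above 0.03 m).
It fails at once if the small cup hits or presses the large one with more than 40 N (contact force between cup_small and cup_large above 40 N).
It also fails if it takes over 61 s, if anything falls off the work surface, if the arm or the gripper's body presses on something with over 40 N, if the wrist force passes 120 N, or if a joint passes its speed limit or range.

## Working session

There is one attempt and no reset: what is moved stays moved. The work goes in short steps, Python scripts to look and compute and a tool call to move; the robot and the scene stay as the last step left them, time stands still between calls to the robot, and variables do not carry over. Pictures are saved under pics/ and viewed, at most 10 in all, crops included, and the job is handed in when it is done.

Besides the shell and the picture viewer there is one more tool, called by a JSON object that holds its "fn" and its "kwargs". jog_arm: Moves the arm, as the interface text tells. Its arguments: {"type":"object","properties":{"targets":{"type":"array","items":{"type":"object","properties":{"jaw":{"type":"number"},"dp":{"type":"array","items":{"type":"number"}},"yaw":{"type":"number"}}}},"squeeze":{"type":"number"}},"required":["targets"]}

```bash
mkdir -p pics
cat > h.py <<'E'
import numpy as np, cv2
from plant import readout, eyes, ctrl
def pts(p, uv):
    """pixels (N,2) -> world using z_map"""
    uv=np.asarray(uv,float).reshape(-1,2)
    z=p["z_map"][uv[:,1].round().astype(int),uv[:,0].round().astype(int)]
    n=cv2.undistortPoints(uv[:,None],p["intrinsics"],p["D"])[:,0]
    c=np.c_[n*z[:,None],z]
    w=(c-p["t"])@p["R"]   # R^T (c-t)
    w[z<=0]=np.nan
    return w
def maskpts(p,m):
    v,u=np.nonzero(m); w=pts(p,np.c_[u,v]); return w[~np.isnan(w[:,0])]
def proj(p,X):
    r,_=cv2.Rodrigues(p["R"]); return cv2.projectPoints(np.asarray(X,float).reshape(-1,3),r,np.asarray(p["t"]),p["intrinsics"],p["D"])[0][:,0]
def save(p,name,box=None,s=1):
    im=p["pixels"][...,::-1]
    if box: im=im[box[1]:box[3],box[0]:box[2]]
    if s!=1: im=cv2.resize(im,None,fx=s,fy=s,interpolation=cv2.INTER_CUBIC)
    cv2.imwrite("pics/"+name,im)
E
python3 - <<'E'
from h import *
print({k:np.round(v,3) for k,v in readout.state().items()})
for c in ("top","side"):
    p=eyes.camera(c); save(p,c+"0.png"); print(c,"cam at",np.round(-p["R"].T@p["t"],3))
    for n in ("divider","file","arched_board","square_board","tray","cup_large","cup_small","spice_jar","garlic_keeper","jug"):
        for d in eyes.regions_of(p,n)[:4]:
            w=maskpts(p,d["mask"])
            if len(w): print(n,round(d["conf"],2),np.round(d["at"]),len(w),"med",np.round(np.median(w,0),3),"lo",np.round(np.percentile(w,2,axis=0),3),"hi",np.round(np.percentile(w,98,axis=0),3))
E
```

```text
{'clock': np.float64(0.0), 'qpos': array([-1.338,  0.277,  1.506,  0.   ,  1.361, -0.121]), 'qd': array([ 0.001, -0.001, -0.003, -0.001,  0.001, -0.   ]), 'effort': array([-1.0000e-03, -4.1678e+01, -2.4581e+01, -0.0000e+00,  1.1000e-02,
        0.0000e+00]), 'eef_pos': array([ 0.199, -0.539,  0.192]), 'tcp_rot': array([-3.14 , -0.   ,  0.354]), 'contact_force': array([ 0.184, -1.099, -0.293]), 'ft_torque': array([-0.018,  0.059, -0.019]), 'grasp_force': np.float64(0.0), 'width': np.float64(0.085)}
top cam at [ 0.36  -0.091  1.264]
divider 0.58 [382. 204.] 358 med [ 0.57 -0.25  0.08] lo [ 0.565 -0.305  0.012] hi [ 0.578 -0.188  0.123]
divider 0.4 [374. 229.] 1943 med [ 0.507 -0.245  0.014] lo [ 0.446 -0.319  0.006] hi [ 0.587 -0.169  0.075]
file 0.84 [451. 268.] 3263 med [ 0.421 -0.474  0.014] lo [ 0.349 -0.536  0.006] hi [ 0.493 -0.389  0.074]
file 0.81 [374. 229.] 2050 med [ 0.506 -0.247  0.014] lo [ 0.446 -0.32   0.005] hi [ 0.59  -0.169  0.075]
file 0.66 [198. 195.] 173 med [0.589 0.255 0.066] lo [0.575 0.243 0.024] hi [0.607 0.274 0.072]
arched_board 0.65 [377. 222.] 369 med [ 0.
[... 2129 characters left out ...]
0.416 0.04  0.012] lo [ 0.402 -0.064  0.001] hi [0.445 0.085 0.02 ]
spice_jar 0.6 [188. 275.] 587 med [0.583 0.27  0.047] lo [0.575 0.249 0.009] hi [0.61  0.283 0.07 ]
spice_jar 0.33 [344. 176.] 367 med [ 0.573 -0.232  0.089] lo [ 0.568 -0.376  0.006] hi [ 0.691 -0.185  0.122]
garlic_keeper 0.73 [264. 181.] 1281 med [ 0.76  -0.111  0.062] lo [ 0.734 -0.169  0.   ] hi [ 0.819 -0.084  0.11 ]
garlic_keeper 0.25 [362. 176.] 771 med [ 0.52  -0.237  0.1  ] lo [ 0.515 -0.301  0.053] hi [ 0.528 -0.186  0.143]
jug 0.76 [177. 211.] 2627 med [0.756 0.167 0.078] lo [0.732 0.106 0.003] hi [0.828 0.228 0.12 ]
jug 0.34 [293. 239.] 952 med [0.519 0.026 0.051] lo [ 0.496 -0.014  0.002] hi [0.556 0.047 0.075]
```

View pics/top0.png

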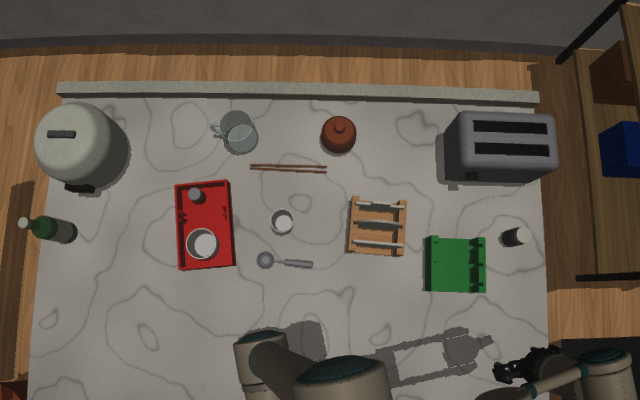

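View pics/side0.png

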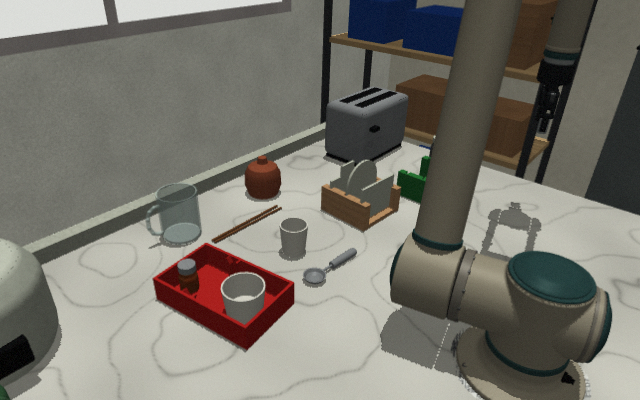

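The divider is most likely the far board in the bamboo file. Candidates in the top picture are the far board (382,204), the arched board (378,222) and the square board (378,242). The green file at (455,265) is a look-alike and holds no board. Next I'll fit everything precisely and check the choice in a close crop.

```bash
cat >> h.py <<'E'
def near(p,c,hw,zr):
    """all world points in box around c (xy) half width hw and z range"""
    w=pts(p,np.stack(np.meshgrid(np.arange(640),np.arange(400)),-1).reshape(-1,2)); 
    return w[(abs(w[:,0]-c[0])<hw[0])&(abs(w[:,1]-c[1])<hw[1])&(w[:,2]>zr[0])&(w[:,2]<zr[1])]
def circ(w):
    A=np.c_[2*w[:,:2],np.ones(len(w))]; s=np.linalg.lstsq(A,(w[:,:2]**2).sum(1),rcond=None)[0]
    return s[:2],np.sqrt(s[2]+s[0]**2+s[1]**2)
E
python3 - <<'E'
from h import *
for c in ("top","side"):
    p=eyes.camera(c); print(c)
    if c=="side": save(p,"crop1.png",(310,145,430,235),6)
    for n,cc,zr in (("divider tab",(0.573,-.245),(.095,.13)),("divider low",(0.573,-.245),(.078,.09)),("arched",(0.52,-.245),(.1,.16)),("square",(0.468,-.245),(.085,.12))):
        w=near(p,cc,(.02,.08),zr)
        if len(w)<5: print(n,len(w)); continue
        r=cv2.minAreaRect((w[:,:2]*1000).astype(np.float32)); l=cv2.fitLine(w[:,:2].astype(np.float32),cv2.DIST_HUBER,0,.01,.01).ravel()
        print(n,len(w),"mean",w.mean(0).round(4),"y range",w[:,1].min().round(3),w[:,1].max().round(3),"zmax",w[:,2].max().round(3),"line",l.round(3),r)
    for n,cc,h in (("large",(.46,.235),.066+.004),("small",(.527,.015),.075)):
        w=near(p,cc,(.055,.055),(h-.007,h+.006)); 
        print(n,len(w),*circ(w),w[:,2].max().round(3))
    w=near(p,(.515,.237),(.16,.12),(.046,.060)); 
    r=cv2.minAreaRect((w[:,:2]*1000).astype(np.float32)); print("tray rim",len(w),r)
    w=near(p,(.52,-.245),(.1,.09),(.064,.0775)); print("file top",cv2.minAreaRect((w[:,:2]*1000).astype(np.float32)))
    w=near(p,(.59,.258),(.03,.03),(.062,.075)); print("jar",circ(w))
    print("slot",[(round(d["conf"],2),d["at"]) for d in eyes.tip_of(p,"tray_slot")][:2], proj(p,[.542,.237,.004]))
    print("div",[(round(d["conf"],2),d["at"]) for d in eyes.tip_of(p,"divider")][:2], proj(p,[.573,-.245,.012]))
E
```

```text
top
divider tab 83 mean [ 0.5709 -0.2475  0.1138] y range -0.311 -0.188 zmax 0.127 line [ 0.113  0.994  0.571 -0.245] ((571.8180541992188, -249.61309814453125), (123.81300354003906, 7.015254020690918), 86.66232299804688)
divider low 55 mean [ 0.5702 -0.2533  0.0859] y range -0.315 -0.184 zmax 0.09 line [ 0.05   0.999  0.57  -0.252] ((571.8323974609375, -249.57318115234375), (131.35653686523438, 6.734964370727539), 86.08879089355469)
arched 185 mean [ 0.5189 -0.2433  0.1279] y range -0.3 -0.188 zmax 0.15 line [ 0.088  0.996  0.52  -0.229] ((519.8146362304688, -243.59088134765625), (112.24505615234375, 7.1182732582092285), 86.17093658447266)
square 151 mean [ 0.4689 -0.2432  0.1033] y range -0.306 -0.178 zmax 0.111 line [ 0.044  0.999  0.469 -0.243] ((469.3658142089844, -241.73471069335938), (128.5978240966797, 7.770583152770996), 87.46318817138672)
large 164 [0.45753027 0.23119221] 0.0402840609307342 0.076
small 112 [0.52515068 0.01451919] 0.030756394630879216 0.08
tray rim 877 ((512.4966430664062, 235.40623474121094), (241.4366912841797, 153.18617248535156), 7.299501419067383)
file t
[... 1015 characters left out ...]
line [ 0.074  0.997  0.468 -0.236] ((469.3919677734375, -240.7633056640625), (133.71986389160156, 10.387218475341797), 85.64106750488281)
large 396 [0.45743595 0.23395935] 0.04051078683093933 0.073
small 190 [0.52659988 0.01573902] 0.031022121487228754 0.077
tray rim 2238 ((514.3072509765625, 236.76351928710938), (243.58334350585938, 154.79002380371094), 7.734338760375977)
file top ((521.2103271484375, -243.5471954345703), (155.6853485107422, 150.9373016357422), 85.66545867919922)
jar (array([0.59374601, 0.26476599]), np.float64(0.014019425027407231))
slot [(0.59, [212.7, 291.8]), (0.26, [361.4, 209.7])] [[215.85048314 293.4261401 ]]
div [(0.58, [343.4, 199.1])] [[344.51394977 199.32878466]]
```

View pics/crop1.png

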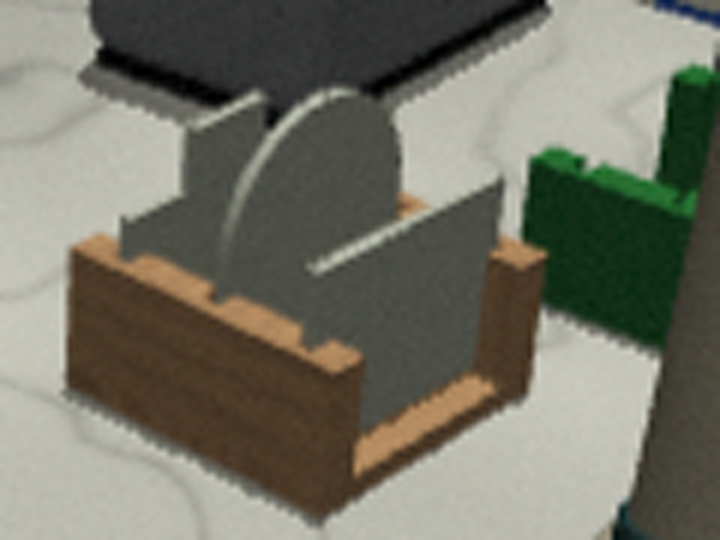

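The crop shows the tabbed divider in the file's far slot (crop (225,120), side picture (347,165)), with the arched board in the middle and the square board nearest. That confirms the choice. My fits give the divider at (0.572, -0.248) with yaw -0.065, and the tray slot at (0.543, 0.240) with yaw 0.131. Moving now.

{"fn": "jog_arm", "kwargs": {"targets": [{"jaw": 0,"dp": [1,-0.32,0],"yaw": 0},{"jaw": 0,"dp": [1,-0.32,0],"yaw": 0},{"jaw": 0,"dp": [1,-0.32,0],"yaw": 0},{"jaw": 0,"dp": [1,-0.32,0],"yaw": 0},{"jaw": 0,"dp": [1,-0.32,0],"yaw": 0},{"jaw": 0,"dp": [1,-0.32,0],"yaw": 0}], "squeeze": 80}}

```text
clock: 1.9
eef_pos: [0.3244, -0.4414, 0.1935]
tcp_rot: [3.141, 0.0, 0.357]
contact_force: [0.4, -0.4, 1.3]
width: 0.0427
grasp_force: 0.0
```

{"fn": "jog_arm", "kwargs": {"targets": [{"jaw": 0,"dp": [1,-0.32,0],"yaw": -1},{"jaw": 0,"dp": [1,-0.32,0],"yaw": -1},{"jaw": 0,"dp": [1,-0.32,0],"yaw": -1},{"jaw": 0,"dp": [1,-0.32,0],"yaw": -1},{"jaw": 0,"dp": [1,-0.32,0],"yaw": -1},{"jaw": 0,"dp": [1,-0.32,0],"yaw": -1},{"jaw": 0,"dp": [1,-0.32,0],"yaw": -1},{"jaw": 0,"dp": [1,-0.32,0],"yaw": -1},{"jaw": 0,"dp": [1,-0.32,0],"yaw": -1},{"jaw": 0,"dp": [1,-0.32,0],"yaw": -1},{"jaw": 0,"dp": [1,-0.32,0],"yaw": -1}]}}

```text
clock: 2.82
eef_pos: [0.4467, -0.3466, 0.1932]
tcp_rot: [-3.141, 0.001, 1.398]
contact_force: [0.3, -0.4, 0.4]
width: 0.0429
grasp_force: 0.0
```

```bash
cat >> h.py <<'E'
def go(x,y,z,yaw):
    s=readout.state(); p=np.array(s["eef_pos"]); r=s["tcp_rot"]
    a=r[2]; d=np.array([x,y,z])-p
    from scipy.spatial.transform import Rotation as Ro
    T=Ro.from_euler("xyz",r).as_matrix()
    dy=(yaw-a+np.pi)%(2*np.pi)-np.pi
    print("at",p.round(4),np.round(r,3),"t",round(float(s["clock"]),2),"F",np.round(s["contact_force"],1),"w",round(float(s["width"]),4),"-> dp",(T.T@d/.15).round(3),"yaw",round(-dy/np.radians(60),3))
E
python3 -c "
from h import *
go(.5725,-.248,.193,1.506)"
```

```text
at [ 0.4467 -0.3466  0.1932] [-3.141e+00  1.000e-03  1.398e+00] t 2.82 F [ 0.3 -0.4  0.4] w 0.0429 -> dp [0.792 0.713 0.001] yaw -0.103
```

{"fn": "jog_arm", "kwargs": {"targets": [{"jaw": 0,"dp": [0.79,0.71,0],"yaw": -0.1},{"jaw": 0,"dp": [0.79,0.71,0],"yaw": -0.1},{"jaw": 0,"dp": [0.79,0.71,0],"yaw": -0.1},{"jaw": 0,"dp": [0.79,0.71,0],"yaw": -0.1},{"jaw": 0,"dp": [0.79,0.71,0],"yaw": -0.1},{"jaw": 0,"dp": [0.79,0.71,0],"yaw": -0.1}]}}

```text
clock: 3.32
eef_pos: [0.5732, -0.2461, 0.1928]
tcp_rot: [-3.141, 0.0, 1.507]
contact_force: [-0.1, -0.1, 0.8]
width: 0.0429
grasp_force: 0.0
```

Run:
```python
from h import *
p=eyes.camera("wrist"); save(p,"w1.png")
print("cam",np.round(-p["R"].T@p["t"],3))
for zr in ((.112,.13),(.083,.1)):
    w=near(p,(.573,-.248),(.02,.08),zr)
    if len(w)>5:
        print(len(w),w.mean(0).round(4),w.min(0).round(3),w.max(0).round(3),cv2.fitLine(w[:,:2].astype(np.float32),cv2.DIST_HUBER,0,.01,.01).ravel().round(3),cv2.minAreaRect((w[:,:2]*1000).astype(np.float32)))
go(.5725,-.248,.093,1.506)
```

```text
cam [ 0.579 -0.162  0.373]
365 [ 0.5742 -0.247   0.1213] [ 0.57  -0.274  0.113] [ 0.578 -0.224  0.123] [ 0.067  0.998  0.575 -0.241] ((574.1847534179688, -249.2647705078125), (50.0614128112793, 5.305840492248535), 86.26852416992188)
420 [ 0.5748 -0.2359  0.0917] [ 0.567 -0.314  0.09 ] [ 0.581 -0.185  0.096] [ 0.068  0.998  0.575 -0.229] ((574.1409301757812, -249.6737060546875), (129.24440002441406, 5.5528788566589355), 86.23400115966797)
at [ 0.5721 -0.2469  0.1929] [-3.140e+00  1.000e-03  1.506e+00] t 3.37 F [ 0.1 -0.1 -0.5] w 0.0432 -> dp [-0.007  0.004  0.666] yaw -0.0
```

View pics/w1.png

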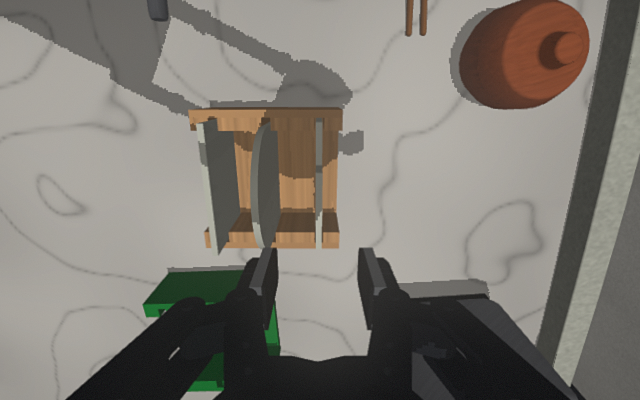

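The wrist picture shows the fingers at columns about 265 and 370. The tabbed divider lies on their centre line at (318,185), and its tab centre fits to (0.574, -0.249). I'll descend and grip.

{"fn": "jog_arm", "kwargs": {"targets": [{"jaw": 0,"dp": [-0.014,0.008,0.3],"yaw": 0},{"jaw": 0,"dp": [-0.014,0.008,0.45],"yaw": 0},{"jaw": 0,"dp": [-0.014,0.008,0.6],"yaw": 0},{"jaw": 0,"dp": [-0.014,0.008,0.66],"yaw": 0},{"jaw": 0,"dp": [-0.014,0.008,0.66],"yaw": 0},{"jaw": -1,"dp": [-0.014,0.008,0.66],"yaw": 0},{"jaw": -1,"dp": [-0.014,0.008,0.66],"yaw": 0},{"jaw": -1,"dp": [-0.014,0.008,0.66],"yaw": 0},{"jaw": -1,"dp": [-0.014,0.008,0.66],"yaw": 0},{"jaw": -1,"dp": [-0.014,0.008,0.66],"yaw": 0},{"jaw": -1,"dp": [-0.014,0.008,0.66],"yaw": 0},{"jaw": -1,"dp": [-0.014,0.008,0.66],"yaw": 0}], "squeeze": 80}}

```text
clock: 4.37
eef_pos: [0.5736, -0.2488, 0.0947]
tcp_rot: [3.141, 0.0, 1.506]
contact_force: [0.1, -0.1, -0.0]
width: -0.0001
grasp_force: 0.0
```

The fingers closed to zero width, so they missed the divider. I'll look before doing anything else.

Run:
```python
from h import *
s=readout.state(); print({k:np.round(s[k],4) for k in ("eef_pos","width","grasp_force","contact_force")})
a=eyes.camera("side"); b=eyes.camera("wrist")
A=cv2.resize(a["pixels"][110:240,290:440],None,fx=3,fy=3); B=cv2.resize(b["pixels"],(480,300)); A=cv2.resize(A,(320,300))
cv2.imwrite("pics/c2.png",np.hstack([A,B])[...,::-1])
for p in (a,b):
  for zr in ((.1,.13),(.078,.095)):
    w=near(p,(.573,-.248),(.04,.08),zr); print(len(w),np.median(w,0).round(3),w.min(0).round(3),w.max(0).round(3))
print(proj(b,s["eef_pos"]),proj(b,[.5735,-.249,.122]),proj(a,s["eef_pos"]))
```

```text
{'eef_pos': array([ 0.5736, -0.2488,  0.0947]), 'width': np.float64(-0.0001), 'grasp_force': np.float64(0.0), 'contact_force': array([ 0.087 , -0.0552, -0.0005])}
116 [ 0.572 -0.245  0.112] [ 0.567 -0.274  0.101] [ 0.579 -0.221  0.123]
118 [ 0.573 -0.218  0.088] [ 0.569 -0.269  0.078] [ 0.581 -0.182  0.095]
492 [ 0.575 -0.231  0.121] [ 0.571 -0.245  0.1  ] [ 0.578 -0.224  0.123]
658 [ 0.577 -0.203  0.092] [ 0.573 -0.225  0.079] [ 0.581 -0.185  0.095]
[[317.75605137 230.56942948]] [[317.70185988 251.29479483]] [[346.88481825 172.23161866]]
```

View pics/c2.png

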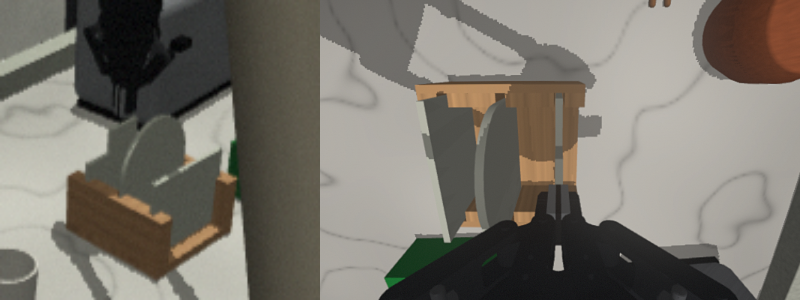

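Run:
```python
from h import *
for c in ("wrist","side"):
    p=eyes.camera(c)
    w=near(p,(.5736,-.2488),(.03,.04),(.115,.19))
    W=pts(p,np.stack(np.meshgrid(np.arange(640),np.arange(400)),-1).reshape(-1,2))
    dark=p["pixels"].reshape(-1,3).max(1)<60
    m=dark&(abs(W[:,0]-.5736)<.03)&(abs(W[:,1]+.2488)<.04)&(W[:,2]>.07)&(W[:,2]<.3)
    q=W[m]; print(c,m.sum()); 
    if m.sum(): 
        o=q[q[:,2].argsort()[:8]]; print(o.round(3)); print(np.histogram(q[:,2],bins=np.arange(.07,.3,.01)))
```

```text
wrist 19118
[[ 0.573 -0.237  0.137]
 [ 0.574 -0.238  0.137]
 [ 0.573 -0.238  0.138]
 [ 0.573 -0.238  0.138]
 [ 0.574 -0.238  0.138]
 [ 0.574 -0.238  0.138]
 [ 0.575 -0.237  0.138]
 [ 0.575 -0.238  0.139]]
(array([   0,    0,    0,    0,    0,    0,   25,  320,  425,  538, 1427,
       4539, 2271, 2583, 5256, 1734,    0,    0,    0,    0,    0,    0]), array([0.07, 0.08, 0.09, 0.1 , 0.11, 0.12, 0.13, 0.14, 0.15, 0.16, 0.17,
       0.18, 0.19, 0.2 , 0.21, 0.22, 0.23, 0.24, 0.25, 0.26, 0.27, 0.28,
       0.29]))
side 948
[[ 0.571 -0.276  0.113]
 [ 0.569 -0.249  0.132]
 [ 0.567 -0.249  0.133]
 [ 0.576 -0.239  0.134]
 [ 0.566 -0.239  0.134]
 [ 0.567 -0.237  0.134]
 [ 0.582 -0.239  0.135]
 [ 0.572 -0.239  0.135]]
(array([ 0,  0,  0,  0,  1,  0, 18, 29, 39, 33, 43, 75, 56, 58, 65, 65, 84,
       67, 16, 70, 75, 76]), array([0.07, 0.08, 0.09, 0.1 , 0.11, 0.12, 0.13, 0.14, 0.15, 0.16, 0.17,
       0.18, 0.19, 0.2 , 0.21, 0.22, 0.23, 0.24, 0.25, 0.26, 0.27, 0.28,
       0.29]))
```

{"fn": "jog_arm", "kwargs": {"targets": [{"jaw": -1,"dp": [0,0,-0.3],"yaw": 0},{"jaw": -1,"dp": [0,0,-0.5],"yaw": 0},{"jaw": -1,"dp": [0,0,-0.5],"yaw": 0},{"jaw": -1,"dp": [0,0,-0.5],"yaw": 0}]}}

```text
clock: 4.9
eef_pos: [0.575, -0.2496, 0.1719]
tcp_rot: [3.137, 0.003, 1.506]
contact_force: [0.1, -0.2, 0.6]
width: -0.0006
grasp_force: 0.0
```

Run:
```python
from h import *
s=readout.state(); e=s["eef_pos"]; print(e.round(4),s["tcp_rot"],s["width"],s["qpos"].round(4))
for c in ("wrist","side","top"):
    p=eyes.camera(c)
    w=near(p,e,(.03,.03),(.13,.3)); o=w[w[:,2].argsort()]
    print(c,len(o),o[:6].round(3).tolist(),"n<5mm",((o[:,2]<o[0,2]+.005)).sum(),"mean tip",o[o[:,2]<o[5,2]+.004].mean(0).round(3))
```

```text
[ 0.575  -0.2496  0.1719] [3.13658884e+00 2.54218805e-03 1.50580334e+00] -0.0005746633785386525 [-5.2050e-01  3.6210e-01  1.4297e+00 -1.0000e-04  1.3442e+00 -4.5550e-01]
wrist 19336 [[0.573, -0.239, 0.211], [0.569, -0.239, 0.212], [0.57, -0.239, 0.212], [0.576, -0.239, 0.212], [0.58, -0.239, 0.212], [0.577, -0.239, 0.212]] n<5mm 86 mean tip [ 0.575 -0.239  0.214]
side 505 [[0.57, -0.247, 0.206], [0.568, -0.253, 0.208], [0.567, -0.238, 0.21], [0.576, -0.237, 0.21], [0.574, -0.238, 0.211], [0.566, -0.254, 0.211]] n<5mm 7 mean tip [ 0.571 -0.241  0.211]
top 20 [[0.565, -0.239, 0.207], [0.559, -0.241, 0.214], [0.564, -0.241, 0.214], [0.562, -0.241, 0.214], [0.566, -0.238, 0.218], [0.568, -0.237, 0.22]] n<5mm 1 mean tip [ 0.564 -0.239  0.215]
```

In free air the fingertips sit about 38 mm higher than the reported TCP in all cameras. I'll check the gripper's profile, to see whether the body is shifted as well, before going down again.

Run:
```python
from h import *
s=readout.state(); e=s["eef_pos"]; print(e.round(4), s["width"])
for c in ("side","wrist","top"):
    p=eyes.camera(c); print(c)
    w=near(p,e,(.08,.08),(.19,.42))
    for z in np.arange(.2,.40,.01):
        q=w[(w[:,2]>=z)&(w[:,2]<z+.01)]
        if len(q)>3: print(round(z,2),len(q),"x",(np.percentile(q[:,0],[2,98])-e[0]).round(3),"y",(np.percentile(q[:,1],[2,98])-e[1]).round(3))
```

```text
[ 0.5725 -0.2483  0.1679] -0.00019279525979832958
side
0.2 9 x [-0.008  0.008] y [-0.005  0.011]
0.21 39 x [-0.015  0.015] y [-0.004  0.014]
0.22 45 x [-0.015  0.014] y [-0.003  0.013]
0.23 41 x [-0.014  0.013] y [-0.004  0.014]
0.24 35 x [-0.016  0.015] y [-0.001  0.015]
0.25 94 x [-0.034  0.033] y [-0.01   0.017]
0.26 100 x [-0.044  0.04 ] y [-0.01   0.016]
0.27 139 x [-0.05   0.048] y [-0.012  0.019]
0.28 133 x [-0.057  0.056] y [-0.005  0.02 ]
0.29 184 x [-0.061  0.057] y [-0.006  0.02 ]
0.3 133 x [-0.054  0.045] y [0.003 0.022]
0.31 142 x [-0.043  0.038] y [-0.002  0.022]
0.32 80 x [-0.039  0.034] y [-0.004  0.016]
0.33 84 x [-0.038  0.017] y [-0.009  0.039]
0.34 129 x [-0.038  0.021] y [-0.012  0.04 ]
0.35 132 x [-0.037  0.023] y [-0.009  0.04 ]
0.36 135 x [-0.038  0.026] y [-0.01  0.04]
0.37 163 x [-0.038  0.028] y [-0.015  0.039]
0.38 117 x [-0.032  0.02 ] y [-0.011  0.034]
0.39 114 x [-0.037  0.024] y [-0.008  0.038]
wrist
0.2 34 x [-0.006  0.007] y [0.01  0.011]
0.21 473 x [-0.012  0.013] y [0.006 0.012]
0.22 651 x [-0.013  0.013] y [0.006 0.012]
0.23 678 x [-0.013  0.014] 
[... 329 characters left out ...]

top
0.21 4 x [-0.011 -0.007] y [0.008 0.011]
0.25 11 x [-0.033 -0.015] y [0.005 0.014]
0.26 9 x [-0.039 -0.025] y [0.007 0.015]
0.27 16 x [-0.043 -0.031] y [-0.004  0.015]
0.28 10 x [-0.051 -0.041] y [-0.004  0.015]
0.29 75 x [-0.063 -0.034] y [-0.009  0.016]
0.3 30 x [-0.059 -0.042] y [-0.001  0.008]
0.31 23 x [-0.043 -0.033] y [-0.007  0.013]
0.32 17 x [-0.042 -0.036] y [-0.006  0.012]
0.33 19 x [-0.039 -0.01 ] y [-0.013  0.036]
0.34 40 x [-0.039  0.005] y [-0.016  0.037]
0.35 32 x [-0.039  0.002] y [-0.017  0.037]
0.36 40 x [-0.039  0.003] y [-0.014  0.038]
0.37 109 x [-0.039  0.012] y [-0.024  0.037]
0.38 12 x [-0.036 -0.008] y [-0.004  0.035]
0.39 38 x [-0.037  0.009] y [-0.017  0.036]
```

The whole gripper is about 37 mm higher than reported, with otherwise normal geometry. I'll allow for that by going to a reported z of 0.055, with a narrower opening so the fingers clear the arched board.

{"fn": "jog_arm", "kwargs": {"targets": [{"jaw": -0.4,"dp": [-0.005,0.008,0],"yaw": 0},{"jaw": -0.4,"dp": [-0.005,0.008,0],"yaw": 0},{"jaw": -0.4,"dp": [-0.005,0.008,0.2],"yaw": 0},{"jaw": -0.4,"dp": [-0.005,0.008,0.35],"yaw": 0},{"jaw": -0.4,"dp": [-0.005,0.008,0.5],"yaw": 0},{"jaw": -0.4,"dp": [-0.005,0.008,0.58],"yaw": 0},{"jaw": -0.4,"dp": [-0.005,0.008,0.66],"yaw": 0},{"jaw": -0.4,"dp": [-0.005,0.008,0.7],"yaw": 0},{"jaw": -0.4,"dp": [-0.005,0.008,0.75],"yaw": 0},{"jaw": -0.4,"dp": [-0.005,0.008,0.75],"yaw": 0}]}}

```text
clock: 6.03
eef_pos: [0.5739, -0.2493, 0.0555]
tcp_rot: [-3.14, -0.001, 1.506]
contact_force: [0.7, 0.3, -0.6]
width: 0.0254
grasp_force: 0.0
```

{"fn": "jog_arm", "kwargs": {"targets": [{"jaw": -1,"dp": [0,0,0],"yaw": 0},{"jaw": -1,"dp": [0,0,0],"yaw": 0},{"jaw": -1,"dp": [0,0,0],"yaw": 0},{"jaw": -1,"dp": [0,0,0],"yaw": 0},{"jaw": -1,"dp": [0,0,0],"yaw": 0}], "squeeze": 80}}

```text
clock: 6.45
eef_pos: [0.575, -0.2499, 0.0576]
tcp_rot: [3.14, 0.001, 1.506]
contact_force: [-0.2, 0.5, 2.2]
width: 0.0046
grasp_force: 79.1
```

Gripped at 79 N. Lifting.

{"fn": "jog_arm", "kwargs": {"targets": [{"jaw": -1,"dp": [0,0,-0.08],"yaw": 0},{"jaw": -1,"dp": [0,0,-0.2],"yaw": 0},{"jaw": -1,"dp": [0,0,-0.32],"yaw": 0},{"jaw": -1,"dp": [0,0,-0.44],"yaw": 0},{"jaw": -1,"dp": [0,0,-0.56],"yaw": 0},{"jaw": -1,"dp": [0,0,-0.68],"yaw": 0},{"jaw": -1,"dp": [0,0,-0.8],"yaw": 0},{"jaw": -1,"dp": [0,0,-0.9],"yaw": 0},{"jaw": -1,"dp": [0,0,-0.95],"yaw": 0},{"jaw": -1,"dp": [0,0,-0.95],"yaw": 0}]}}

```text
clock: 7.28
eef_pos: [0.5756, -0.2502, 0.2014]
tcp_rot: [3.138, 0.002, 1.506]
contact_force: [-0.4, 0.3, -0.6]
width: 0.0043
grasp_force: 78.8
```

Run:
```python
from h import *
a=eyes.camera("side"); 
for n in ("arched_board","square_board"):
    for d in eyes.regions_of(a,n)[:1]: w=maskpts(a,d["mask"]); print(n,np.median(w,0).round(3),w[:,2].max().round(3))
w=near(a,(.573,-.248),(.03,.08),(.1,.24)); print("div",w.min(0).round(3),w.max(0).round(3))
save(a,"s3.png",(270,60,450,220),3)
go(.543,.240,.20,1.702)
```

```text
arched_board [ 0.52  -0.237  0.1  ] 0.148
square_board [ 0.467 -0.245  0.073] 0.109
div [ 0.566 -0.316  0.154] [ 0.586 -0.18   0.24 ]
at [ 0.5739 -0.2492  0.1981] [-3.140e+00 -1.000e-03  1.506e+00] t 7.43 F [ 0.3  0.2 -0.7] w 0.0044 -> dp [ 3.241 -0.418 -0.009] yaw -0.187
```

View pics/s3.png

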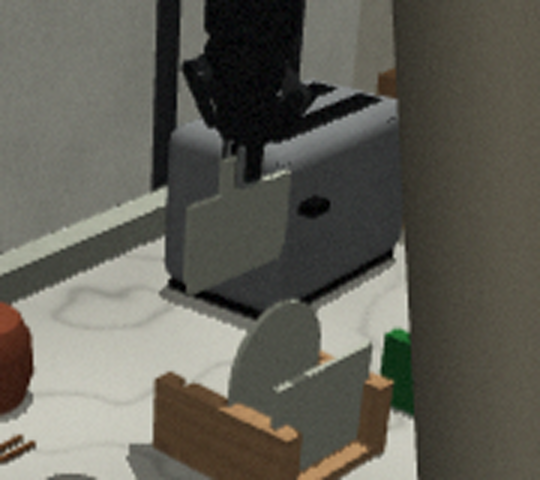

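The divider is out of the file and upright, and the other boards are unmoved. Carrying it over to the tray.

{"fn": "jog_arm", "kwargs": {"targets": [{"jaw": -1,"dp": [0.1,-0.01,0],"yaw": 0},{"jaw": -1,"dp": [0.28,-0.03,0],"yaw": 0},{"jaw": -1,"dp": [0.46,-0.06,0],"yaw": 0},{"jaw": -1,"dp": [0.64,-0.08,0],"yaw": 0},{"jaw": -1,"dp": [0.82,-0.11,0],"yaw": 0},{"jaw": -1,"dp": [1,-0.13,0],"yaw": 0}]}}

```text
clock: 7.93
eef_pos: [0.5634, -0.0962, 0.1981]
tcp_rot: [-3.139, -0.001, 1.506]
contact_force: [0.8, 0.3, -1.4]
width: 0.0045
grasp_force: 78.7
```

{"fn": "jog_arm", "kwargs": {"targets": [{"jaw": -1,"dp": [0.18,-0.02,0],"yaw": 0},{"jaw": -1,"dp": [0.36,-0.05,0],"yaw": 0},{"jaw": -1,"dp": [0.54,-0.07,0],"yaw": 0},{"jaw": -1,"dp": [0.72,-0.09,0],"yaw": 0},{"jaw": -1,"dp": [0.9,-0.12,0],"yaw": 0},{"jaw": -1,"dp": [1,-0.13,0],"yaw": 0}]}}

```text
clock: 8.43
eef_pos: [0.5531, 0.0562, 0.1982]
tcp_rot: [-3.138, -0.002, 1.508]
contact_force: [0.5, 0.5, -1.2]
width: 0.0044
grasp_force: 78.7
```

{"fn": "jog_arm", "kwargs": {"targets": [{"jaw": -1,"dp": [0.18,-0.02,0],"yaw": -0.1},{"jaw": -1,"dp": [0.36,-0.05,0],"yaw": -0.18},{"jaw": -1,"dp": [0.54,-0.07,0],"yaw": -0.18},{"jaw": -1,"dp": [0.72,-0.09,0],"yaw": -0.18},{"jaw": -1,"dp": [0.9,-0.12,0],"yaw": -0.18},{"jaw": -1,"dp": [1,-0.13,0],"yaw": -0.18},{"jaw": -1,"dp": [1,-0.13,0],"yaw": -0.18},{"jaw": -1,"dp": [1,-0.13,0],"yaw": -0.18}]}}

```text
clock: 9.1
eef_pos: [0.5441, 0.2042, 0.1982]
tcp_rot: [-3.139, 0.001, 1.697]
contact_force: [-0.5, -0.1, -1.5]
width: 0.0046
grasp_force: 78.8
```

Run:
```python
from h import *
go(.543,.240,.198,1.702)
for c in ("side","top","wrist"):
    p=eyes.camera(c); e=readout.state()["eef_pos"]; print(c)
    w=near(p,(.514,.236),(.17,.12),(.047,.062)); print("tray rim",len(w),cv2.minAreaRect((w[:,:2]*1000).astype(np.float32)))
    w=near(p,e,(.04,.085),(.14,.228)); w=w[p["z_map"].size and slice(None)]
    print("div",len(w),w.min(0).round(4),w.max(0).round(4))
    if len(w)>9: print(cv2.minAreaRect((w[:,:2]*1000).astype(np.float32)),cv2.fitLine(w[:,:2].astype(np.float32),cv2.DIST_HUBER,0,.01,.01).ravel().round(3))
    if c!="wrist": continue
    save(p,"w4.png")
```

```text
at [0.5441 0.2042 0.1982] [-3.139e+00  1.000e-03  1.697e+00] t 9.1 F [-0.5 -0.1 -1.5] w 0.0046 -> dp [0.238 0.023 0.001] yaw -0.005
side
tray rim 2194 ((514.8932495117188, 237.16424560546875), (245.60708618164062, 154.22023010253906), 7.776683330535889)
div 1714 [0.5314 0.1382 0.1516] [0.5524 0.2715 0.228 ]
((541.5904541015625, 204.60894775390625), (9.314217567443848, 134.21192932128906), 5.311911106109619) [ 0.123 -0.992  0.541  0.21 ]
top
tray rim 535 ((513.0374145507812, 232.27073669433594), (240.49603271484375, 147.6005859375), 7.995266437530518)
div 198 [0.5333 0.1374 0.1485] [0.5522 0.2669 0.2279]
((540.5751953125, 201.94415283203125), (5.562270164489746, 130.30303955078125), 7.9227166175842285) [ 0.125 -0.992  0.543  0.177]
wrist
tray rim 6073 ((513.53271484375, 235.7000732421875), (241.2909698486328, 150.5369873046875), 7.781617641448975)
div 125 [0.5335 0.2667 0.1671] [0.5395 0.2676 0.2277]
((536.5244750976562, 267.1625061035156), (6.060173988342285, 0.3447398543357849), 7.554686069488525) [0.992 0.126 0.537 0.267]
```

View pics/w4.png

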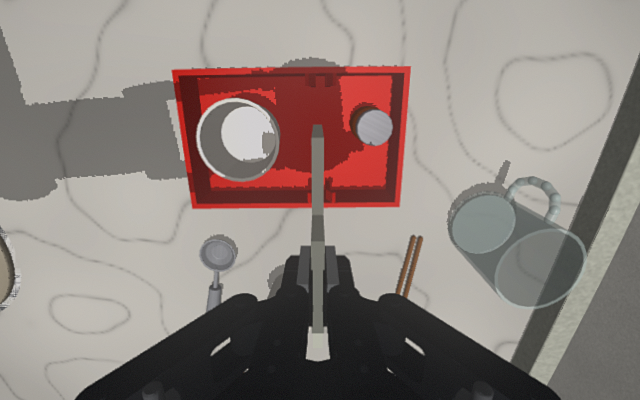

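The wrist picture shows the divider edge-on at column 318, with its lower end at (318,130). The tray's groove ribs are near (320,82) and (325,195), the large cup is at (238,140) and the jar at (373,127). I'll move above the slot, go lower, and then compare the edge with the grooves directly.

{"fn": "jog_arm", "kwargs": {"targets": [{"jaw": -1,"dp": [0.12,0,0],"yaw": -0.01},{"jaw": -1,"dp": [0.238,0,0],"yaw": -0.01},{"jaw": -1,"dp": [0.238,0,0.15],"yaw": -0.01},{"jaw": -1,"dp": [0.238,0,0.3],"yaw": -0.01},{"jaw": -1,"dp": [0.238,0,0.4],"yaw": -0.01},{"jaw": -1,"dp": [0.238,0,0.48],"yaw": -0.01},{"jaw": -1,"dp": [0.238,0,0.48],"yaw": -0.01},{"jaw": -1,"dp": [0.238,0,0.48],"yaw": -0.01}]}}

```text
clock: 9.92
eef_pos: [0.5408, 0.2376, 0.1268]
tcp_rot: [-3.14, 0.001, 1.703]
contact_force: [0.2, -0.2, -0.4]
width: 0.0046
grasp_force: 78.7
```

Run:
```python
from h import *
s=readout.state(); e=s["eef_pos"]; print(e.round(4),s["tcp_rot"].round(3),s["clock"])
W={}
for c in ("wrist","side","top"):
    p=eyes.camera(c); print(c)
    w=near(p,(.514,.236),(.17,.12),(.048,.0585))
    r=cv2.minAreaRect((w[:,:2]*1000).astype(np.float32)); a=np.radians(r[2] if r[2]<45 else r[2]-90); ctr=np.array(r[0])/1000; print("tray",ctr.round(4),round(a,4),np.round(r[1],1))
    T=np.array([[np.cos(a),np.sin(a)],[-np.sin(a),np.cos(a)]])
    q=near(p,(.543,.24),(.06,.12),(.006,.16)); t=np.c_[(q[:,:2]-ctr)@T.T,q[:,2]]
    d=t[(t[:,2]>.075)&(t[:,2]<.125)]; 
    if len(d): print("div in tray frame",len(d),np.percentile(d,[1,50,99],axis=0).round(4).tolist())
    dd=d[d[:,2]<.09]
    for sg in (1,-1):
        # ribs: inside of wall
        m=t[(t[:,1]*sg>.058)&(t[:,1]*sg<.0675)&(t[:,2]>.02)&(t[:,2]<.06)]
        print("ribs side",sg,len(m),np.histogram(m[:,0],bins=np.arange(0.005,.06,.0025))[0].tolist())
    if c=="wrist": cv2.imwrite("pics/w5.png",cv2.resize(p["pixels"][40:240,210:430],None,fx=3,fy=3,interpolation=cv2.INTER_CUBIC)[...,::-1])
```

```text
[0.5408 0.2376 0.1268] [-3.140e+00  1.000e-03  1.703e+00] 9.9167
wrist
tray [0.5134 0.2352] 0.1342 [241.3 150.8]
div in tray frame 47 [[0.0244, 0.0635, 0.0957], [0.0272, 0.0636, 0.11], [0.0303, 0.0637, 0.1226]]
ribs side 1 312 [0, 0, 0, 12, 36, 36, 36, 32, 0, 0, 0, 0, 33, 34, 43, 34, 16, 0, 0, 0, 0]
ribs side -1 14 [0, 0, 0, 0, 0, 0, 0, 0, 0, 0, 0, 0, 1, 0, 0, 2, 2, 0, 0, 0, 0]
side
tray [0.5142 0.2359] 0.1337 [243.9 156. ]
div in tray frame 902 [[0.0228, -0.0641, 0.0828], [0.025, 0.0076, 0.1047], [0.0294, 0.065, 0.1248]]
ribs side 1 44 [0, 0, 0, 3, 8, 3, 1, 0, 0, 0, 0, 2, 2, 9, 12, 3, 1, 0, 0, 0, 0]
ribs side -1 128 [1, 2, 2, 2, 7, 15, 13, 2, 0, 2, 1, 5, 29, 11, 9, 3, 1, 0, 0, 1, 0]
top
tray [0.5127 0.2354] 0.1321 [241.5 152.1]
div in tray frame 88 [[0.0237, -0.0665, 0.0806], [0.0248, -0.0314, 0.1019], [0.0284, 0.0241, 0.1246]]
ribs side 1 0 [0, 0, 0, 0, 0, 0, 0, 0, 0, 0, 0, 0, 0, 0, 0, 0, 0, 0, 0, 0, 0]
ribs side -1 27 [0, 0, 0, 3, 2, 2, 3, 0, 0, 0, 0, 3, 5, 3, 2, 4, 0, 0, 0, 0, 0]
```

View pics/w5.png

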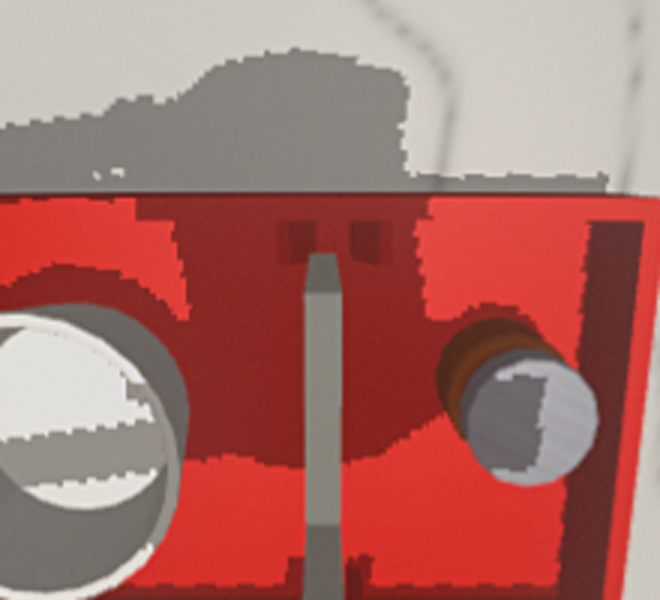

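The divider's edge is at tray x 0.0272 and the groove ribs are centred on 0.030. The picture agrees: the edge at crop column 322 sits left of the groove centre at about 333. I'll shift +2.7 mm along tray x and +1.4 mm along tray y, then lower.

{"fn": "jog_arm", "kwargs": {"targets": [{"jaw": -1,"dp": [0.009,0.018,0],"yaw": 0},{"jaw": -1,"dp": [0.009,0.018,0.05],"yaw": 0},{"jaw": -1,"dp": [0.009,0.018,0.11],"yaw": 0},{"jaw": -1,"dp": [0.009,0.018,0.17],"yaw": 0},{"jaw": -1,"dp": [0.009,0.018,0.22],"yaw": 0},{"jaw": -1,"dp": [0.009,0.018,0.27],"yaw": 0},{"jaw": -1,"dp": [0.009,0.018,0.32],"yaw": 0},{"jaw": -1,"dp": [0.009,0.018,0.36],"yaw": 0},{"jaw": -1,"dp": [0.009,0.018,0.4],"yaw": 0},{"jaw": -1,"dp": [0.009,0.018,0.44],"yaw": 0},{"jaw": -1,"dp": [0.009,0.018,0.44],"yaw": 0}]}}

```text
clock: 10.98
eef_pos: [0.5427, 0.24, 0.0599]
tcp_rot: [-3.139, 0.001, 1.705]
contact_force: [0.2, -0.2, -1.3]
width: 0.0048
grasp_force: 78.7
```

{"fn": "jog_arm", "kwargs": {"targets": [{"jaw": -1,"dp": [0,0,0.02],"yaw": 0},{"jaw": -1,"dp": [0,0,0.035],"yaw": 0},{"jaw": -1,"dp": [0,0,0.05],"yaw": 0},{"jaw": -1,"dp": [0,0,0.06],"yaw": 0},{"jaw": -1,"dp": [0,0,0.066],"yaw": 0},{"jaw": -1,"dp": [0,0,0.07],"yaw": 0}]}}

```text
clock: 11.48
eef_pos: [0.5436, 0.2403, 0.0508]
tcp_rot: [3.141, 0.0, 1.705]
contact_force: [-0.6, 0.1, -0.4]
width: 0.0048
grasp_force: 78.7
```

Run:
```python
from h import *
s=readout.state(); print(s["eef_pos"].round(4),s["contact_force"].round(1))
for c in ("side","wrist","top"):
    p=eyes.camera(c)
    w=near(p,(.543,.24),(.02,.085),(.074,.096)); print(c,len(w),np.percentile(w,[0,50,98,100],axis=0).round(4).tolist())
```

```text
[0.5436 0.2403 0.0508] [-0.6  0.1 -0.4]
side 359 [[0.5305, 0.1758, 0.074], [0.54, 0.2547, 0.0826], [0.5527, 0.3057, 0.095], [0.5547, 0.3069, 0.096]]
wrist 1308 [[0.5281, 0.1759, 0.074], [0.5379, 0.2788, 0.0849], [0.5535, 0.3046, 0.0954], [0.5564, 0.305, 0.096]]
top 58 [[0.536, 0.1757, 0.0744], [0.5463, 0.2007, 0.0834], [0.5525, 0.2297, 0.0947], [0.553, 0.2326, 0.0949]]
```

{"fn": "jog_arm", "kwargs": {"targets": [{"jaw": -1,"dp": [0,0,0.008],"yaw": 0},{"jaw": -1,"dp": [0,0,0.014],"yaw": 0},{"jaw": -1,"dp": [0,0,0.018],"yaw": 0},{"jaw": -1,"dp": [0,0,0.018],"yaw": 0}]}}

```text
clock: 11.97
eef_pos: [0.5441, 0.2405, 0.0495]
tcp_rot: [3.14, -0.0, 1.705]
contact_force: [-2.1, -0.9, 6.1]
width: 0.0045
grasp_force: 80.0
```

It's touching the floor with 6 N. Releasing and backing off.

{"fn": "jog_arm", "kwargs": {"targets": [{"jaw": -0.4,"dp": [0,0,0],"yaw": 0},{"jaw": -0.4,"dp": [0,0,0],"yaw": 0},{"jaw": -0.4,"dp": [0,0,0],"yaw": 0},{"jaw": -0.4,"dp": [0,0,0],"yaw": 0},{"jaw": -0.4,"dp": [0,0,-0.2],"yaw": 0},{"jaw": -0.4,"dp": [0,0,-0.45],"yaw": 0},{"jaw": -0.4,"dp": [0,0,-0.7],"yaw": 0},{"jaw": -0.4,"dp": [0,0,-0.9],"yaw": 0},{"jaw": -0.4,"dp": [0,0,-0.9],"yaw": 0}]}}

```text
clock: 12.72
eef_pos: [0.5478, 0.2417, 0.1902]
tcp_rot: [3.128, -0.002, 1.705]
contact_force: [0.5, 0.3, 0.6]
width: 0.0256
grasp_force: 0.0
```

Run:
```python
from h import *
for c in ("wrist","top","side"):
    p=eyes.camera(c); print(c)
    w=near(p,(.514,.236),(.17,.12),(.048,.0585))
    r=cv2.minAreaRect((w[:,:2]*1000).astype(np.float32)); a=np.radians(r[2] if r[2]<45 else r[2]-90); ctr=np.array(r[0])/1000
    T=np.array([[np.cos(a),np.sin(a)],[-np.sin(a),np.cos(a)]])
    q=near(p,(.543,.24),(.03,.085),(.062,.13)); t=np.c_[(q[:,:2]-ctr)@T.T,q[:,2]]; t=t[abs(t[:,0]-.03)<.01]
    for nm,d in (("tab",t[t[:,2]>.1]),("shoulder",t[(t[:,2]>.074)&(t[:,2]<.09)])):
        if len(d)>4: print(nm,len(d),np.percentile(d,[2,50,98],axis=0).round(4).tolist())
    for n,cc,h in (("large",(.458,.233),.07),("small",(.526,.015),.075)):
        w=near(p,cc,(.055,.055),(h-.007,h+.006)); 
        if len(w)>20: print(n,len(w),*circ(w),np.percentile(w[:,2],[50,98]))
go(.526,.015,.19,1.57)
```

```text
wrist
tab 358 [[0.0272, -0.0226, 0.1049], [0.0299, 0.0049, 0.1135], [0.0326, 0.0258, 0.1148]]
shoulder 383 [[0.0279, -0.0612, 0.0818], [0.0304, 0.0363, 0.0837], [0.0327, 0.065, 0.0854]]
large 1232 [0.45857791 0.23267868] 0.04002892426140574 [0.06913721 0.07094515]
small 152 [0.53001001 0.0175867 ] 0.02756662705382581 [0.0738252  0.07549937]
top
tab 51 [[0.0273, -0.0235, 0.1015], [0.0302, -0.0023, 0.1117], [0.0336, 0.0229, 0.1165]]
shoulder 78 [[0.0271, -0.064, 0.0754], [0.0301, -0.0285, 0.0826], [0.0348, 0.0409, 0.0868]]
large 163 [0.45770327 0.23141213] 0.040333334731202534 [0.06821866 0.07221038]
small 108 [0.52506077 0.01452013] 0.030840038911958696 [0.07352564 0.07810292]
side
tab 168 [[0.0256, -0.0234, 0.1007], [0.0279, 0.003, 0.11], [0.0334, 0.0266, 0.1151]]
shoulder 330 [[0.0256, -0.0598, 0.0744], [0.0277, 0.0101, 0.0816], [0.0332, 0.0652, 0.089]]
large 384 [0.45761195 0.23390307] 0.04054979089667765 [0.06816207 0.07131953]
small 193 [0.52664396 0.0161487 ] 0.031134750612476787 [0.0729697  0.07626404]
at [0.5432 0.2402 0.1827] [-3.141  0.     1.705] t 12.87 F [-0.7 -0.5 -1.1] w 0.0256 -> dp [-1.473 -0.314 -0.048] yaw 0.129
```

The divider is seated: tray x 0.030, tab top at 0.114. Next I'll go to the small cup.

{"fn": "jog_arm", "kwargs": {"targets": [{"jaw": 0,"dp": [-0.25,-0.05,0],"yaw": 0},{"jaw": 1,"dp": [-0.5,-0.1,0],"yaw": 0},{"jaw": 1,"dp": [-0.75,-0.16,0],"yaw": 0},{"jaw": 1,"dp": [-0.97,-0.21,0],"yaw": 0}]}}

```text
clock: 13.2
eef_pos: [0.5297, 0.0901, 0.1806]
tcp_rot: [-3.137, 0.0, 1.705]
contact_force: [-0.2, 0.8, 0.5]
width: 0.0726
grasp_force: 0.0
```

{"fn": "jog_arm", "kwargs": {"targets": [{"jaw": 1,"dp": [-0.25,-0.05,0],"yaw": 0},{"jaw": 1,"dp": [-0.5,-0.1,0],"yaw": 0},{"jaw": 1,"dp": [-0.5,-0.1,0.1],"yaw": 0},{"jaw": 1,"dp": [-0.5,-0.1,0.2],"yaw": 0},{"jaw": 1,"dp": [-0.5,-0.1,0.2],"yaw": 0},{"jaw": 1,"dp": [-0.5,-0.1,0.2],"yaw": 0}]}}

```text
clock: 13.7
eef_pos: [0.5251, 0.0156, 0.1509]
tcp_rot: [-3.136, -0.001, 1.704]
contact_force: [0.1, -0.2, -0.4]
width: 0.0855
grasp_force: 0.0
```

Run:
```python
from h import *
s=readout.state(); e=s["eef_pos"]; print(s["width"])
for c in ("wrist","side","top"):
    p=eyes.camera(c); print(c)
    w=near(p,(.526,.015),(.055,.055),(.068,.081)); print("small",len(w),*circ(w),np.percentile(w[:,2],[50,98]),w[:,1].min(),w[:,1].max(),w[:,0].min(),w[:,0].max())
    w=near(p,e,(.075,.03),(.12,.3)); w=w[(w[:,2]<.25)]
    if len(w): o=w[w[:,2].argsort()]; print("tips",[o[(o[:,0]-e[0])*sg>.02][:4].round(3).tolist() for sg in (1,-1)])
    if c=="wrist": save(p,"w6.png")
go(.526,.0152,.02,1.705)
```

```text
0.08550500067357553
wrist
small 1029 [0.52708857 0.01457949] 0.03038669790646716 [0.07404344 0.07560942] -0.018595023788598012 0.04620158640067782 0.49436036802840844 0.5594254656078383
tips [[[0.568, 0.019, 0.201], [0.568, 0.016, 0.201], [0.568, 0.022, 0.201], [0.567, 0.028, 0.201]], [[0.482, 0.014, 0.202], [0.482, 0.017, 0.202], [0.483, 0.007, 0.202], [0.483, 0.004, 0.202]]]
side
small 198 [0.52670786 0.01570407] 0.03090197867936287 [0.07259539 0.07624942] -0.018195907462834813 0.048118406421170754 0.4937079208095876 0.5608540836339366
tips [[[0.571, 0.021, 0.203], [0.571, 0.014, 0.203], [0.569, 0.026, 0.204], [0.568, 0.021, 0.204]], [[0.478, 0.011, 0.203], [0.477, 0.008, 0.205], [0.476, 0.019, 0.205], [0.478, 0.004, 0.205]]]
top
small 40 [0.52480345 0.01253449] 0.02915060852510424 [0.07352941 0.07867188] -0.01792300115540315 0.008471620621411638 0.49640717690526975 0.5511725160418667
tips [[], [[0.479, -0.0, 0.207], [0.456, -0.005, 0.248]]]
at [0.5272 0.016  0.1532] [3.141 0.    1.706] t 13.85 F [ 0.5 -0.7 -0.5] w 0.0857 -> dp [-0.004 -0.009  0.888] yaw 0.0
```

View pics/w6.png

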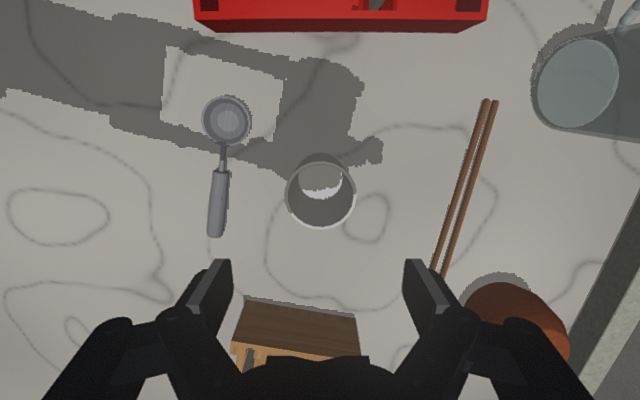

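The wrist picture shows the small cup centred at (320,195) between the pads at columns 231 and 405. The open tips sit 48 mm above the reported z. I'll descend so the tips are about 13 mm below the rim, then grip.

{"fn": "jog_arm", "kwargs": {"targets": [{"jaw": 1,"dp": [-0.006,0,0.2],"yaw": 0},{"jaw": 1,"dp": [-0.006,0,0.4],"yaw": 0},{"jaw": 1,"dp": [-0.006,0,0.6],"yaw": 0},{"jaw": 1,"dp": [-0.006,0,0.75],"yaw": 0},{"jaw": 1,"dp": [-0.006,0,0.85],"yaw": 0},{"jaw": 1,"dp": [-0.006,0,0.91],"yaw": 0},{"jaw": 1,"dp": [-0.006,0,0.91],"yaw": 0},{"jaw": -0.2,"dp": [-0.006,0,0.91],"yaw": 0},{"jaw": -0.2,"dp": [-0.006,0,0.91],"yaw": 0},{"jaw": -0.2,"dp": [-0.006,0,0.91],"yaw": 0},{"jaw": -0.2,"dp": [-0.006,0,0.91],"yaw": 0}], "squeeze": 40}}

```text
clock: 14.77
eef_pos: [0.5283, 0.0147, 0.0185]
tcp_rot: [3.138, 0.001, 1.705]
contact_force: [-1.4, 0.5, 6.8]
width: 0.0632
grasp_force: 43.9
```

Run:
```python
from h import *
s=readout.state(); e=s["eef_pos"]; print(e.round(4),s["width"],s["grasp_force"],s["contact_force"].round(1))
p=eyes.camera("side")
w=near(p,e,(.075,.03),(.03,.2)); dark=w
for z in np.arange(.04,.1,.005):
    q=w[(w[:,2]>=z)&(w[:,2]<z+.005)]
    if len(q): print(round(z,3),len(q),(q[:,0].min()-e[0]).round(3),(q[:,0].max()-e[0]).round(3))
```

```text
[0.5283 0.0147 0.0185] 0.063154050322498 43.87893369770609 [-1.4  0.5  6.8]
0.04 59 -0.031 0.028
0.045 71 -0.031 0.029
0.05 70 -0.032 0.03
0.055 69 -0.032 0.03
0.06 69 -0.037 0.031
0.065 75 -0.042 0.037
0.07 95 -0.045 0.042
0.075 63 -0.046 0.043
0.08 30 -0.046 0.041
0.085 36 -0.045 0.042
0.09 34 -0.045 0.041
0.095 32 -0.046 0.039
```

{"fn": "jog_arm", "kwargs": {"targets": [{"jaw": -0.2,"dp": [0,0,-0.05],"yaw": 0},{"jaw": -0.2,"dp": [0,0,-0.15],"yaw": 0},{"jaw": -0.2,"dp": [0,0,-0.28],"yaw": 0},{"jaw": -0.2,"dp": [0,0,-0.42],"yaw": 0},{"jaw": -0.2,"dp": [0,0,-0.56],"yaw": 0},{"jaw": -0.2,"dp": [0,0,-0.7],"yaw": 0},{"jaw": -0.2,"dp": [0,0,-0.82],"yaw": 0},{"jaw": -0.2,"dp": [0,0,-0.88],"yaw": 0},{"jaw": -0.2,"dp": [0,0,-0.88],"yaw": 0},{"jaw": -0.2,"dp": [0,0,-0.88],"yaw": 0}]}}

```text
clock: 15.65
eef_pos: [0.5269, 0.0147, 0.1487]
tcp_rot: [3.141, 0.0, 1.705]
contact_force: [-0.3, 0.5, -1.8]
width: 0.0634
grasp_force: 44.5
```

Run:
```python
from h import *
s=readout.state(); e=s["eef_pos"]; print(s["width"],s["grasp_force"])
for c in ("side","top"):
    p=eyes.camera(c)
    for d in eyes.regions_of(p,"cup_small")[:2]:
        w=maskpts(p,d["mask"]); print(c,round(d["conf"],2),np.median(w,0).round(3),np.percentile(w,[1,99],axis=0).round(3).tolist())
go(.458,.2328,.15,1.705)
```

```text
0.06342602549421728 44.49127648724243
side 0.72 [0.515 0.031 0.18 ] [[0.494, -0.016, 0.13], [0.559, 0.047, 0.207]]
top 0.54 [ 0.521 -0.008  0.176] [[0.466, -0.039, -0.004], [0.558, -0.0, 0.567]]
at [0.5261 0.0148 0.1472] [-3.139e+00 -1.000e-03  1.705e+00] t 15.85 F [ 0.8  1.  -2.2] w 0.0629 -> dp [ 1.501 -0.256 -0.017] yaw -0.0
```

The cup is held, with its rim at 0.205 and upright. I'll carry it over the large cup.

{"fn": "jog_arm", "kwargs": {"targets": [{"jaw": -0.2,"dp": [0.08,-0.01,0],"yaw": 0},{"jaw": -0.2,"dp": [0.22,-0.04,0],"yaw": 0},{"jaw": -0.2,"dp": [0.38,-0.06,0],"yaw": 0},{"jaw": -0.2,"dp": [0.54,-0.09,0],"yaw": 0},{"jaw": -0.2,"dp": [0.7,-0.12,0],"yaw": 0},{"jaw": -0.2,"dp": [0.86,-0.15,0],"yaw": 0},{"jaw": -0.2,"dp": [1,-0.17,0],"yaw": 0}]}}

```text
clock: 16.43
eef_pos: [0.48, 0.1621, 0.1479]
tcp_rot: [-3.14, -0.001, 1.705]
contact_force: [0.0, -0.6, -1.9]
width: 0.0629
grasp_force: 44.5
```

{"fn": "jog_arm", "kwargs": {"targets": [{"jaw": -0.2,"dp": [0.15,-0.03,0],"yaw": 0},{"jaw": -0.2,"dp": [0.28,-0.05,0],"yaw": 0},{"jaw": -0.2,"dp": [0.4,-0.07,0],"yaw": 0},{"jaw": -0.2,"dp": [0.47,-0.08,0],"yaw": 0},{"jaw": -0.2,"dp": [0.5,-0.085,0],"yaw": 0},{"jaw": -0.2,"dp": [0.5,-0.085,0],"yaw": 0},{"jaw": -0.2,"dp": [0.5,-0.085,0],"yaw": 0}]}}

```text
clock: 17.02
eef_pos: [0.4591, 0.2322, 0.1483]
tcp_rot: [-3.141, 0.001, 1.705]
contact_force: [-0.2, 0.2, -0.6]
width: 0.0631
grasp_force: 44.5
```

Run:
```python
from h import *
go(.458,.2328,.15,1.705)
for c in ("wrist","side","top"):
    p=eyes.camera(c); e=readout.state()["eef_pos"]; print(c)
    w=near(p,(.458,.2328),(.05,.05),(.063,.0755))
    if len(w)>20: print("large",len(w),*circ(w))
    w=near(p,(.458,.2328),(.05,.05),(.199,.211)); 
    if len(w)>20: print("small rim",len(w),w.min(0).round(3),w.max(0).round(3),*circ(w))
    w=near(p,(.458,.2328),(.04,.04),(.12,.185)); 
    if len(w)>20: print("small body",len(w),w.min(0).round(3),w.max(0).round(3))
    if c!="top":
        for z in (.13,.15,.17):
            q=near(p,(.458,.2328),(.04,.04),(z,z+.012))
            if len(q)>20: print(z,len(q),*circ(q))
```

```text
at [0.4591 0.2322 0.1483] [-3.141e+00  1.000e-03  1.705e+00] t 17.02 F [-0.2  0.2 -0.6] w 0.0631 -> dp [ 0.005 -0.006 -0.011] yaw 0.0
wrist
large 921 [0.45800301 0.23254669] 0.040025341053257904
small rim 4727 [0.413 0.199 0.199] [0.503 0.265 0.211] [0.45874236 0.23324312] 0.032144999765599584
small body 7733 [0.429 0.203 0.13 ] [0.487 0.263 0.185]
0.13 1412 [0.45800454 0.23492545] 0.01998807167751847
0.15 1363 [0.45801963 0.23338271] 0.02698204116034926
0.17 2049 [0.45838224 0.23329528] 0.028517349642018134
side
large 389 [0.45754954 0.23390194] 0.04062443372471416
small rim 337 [0.413 0.204 0.199] [0.503 0.265 0.211] [0.45608143 0.23056301] 0.03439545625492836
small body 871 [0.428 0.205 0.13 ] [0.489 0.263 0.185]
0.13 135 [0.4582886  0.23260523] 0.026477597106555707
0.15 157 [0.45873326 0.23209756] 0.028394056475393864
0.17 288 [0.45814497 0.23306085] 0.028877389269011906
top
large 105 [0.45781026 0.23143666] 0.04035008494903643
small rim 74 [0.414 0.199 0.199] [0.504 0.231 0.211] [0.45630762 0.24077524] 0.04038428682462779
small body 283 [0.429 0.2   0.13 ] [0.487 0.25  0.184]
```

The two cups are concentric within about 1 mm. Lowering.

{"fn": "jog_arm", "kwargs": {"targets": [{"jaw": -0.2,"dp": [0,-0.004,0.1],"yaw": 0},{"jaw": -0.2,"dp": [0,-0.004,0.2],"yaw": 0},{"jaw": -0.2,"dp": [0,-0.004,0.3],"yaw": 0},{"jaw": -0.2,"dp": [0,-0.004,0.4],"yaw": 0},{"jaw": -0.2,"dp": [0,-0.004,0.48],"yaw": 0},{"jaw": -0.2,"dp": [0,-0.004,0.55],"yaw": 0},{"jaw": -0.2,"dp": [0,-0.004,0.6],"yaw": 0},{"jaw": -0.2,"dp": [0,-0.004,0.65],"yaw": 0},{"jaw": -0.2,"dp": [0,-0.004,0.68],"yaw": 0},{"jaw": -0.2,"dp": [0,-0.004,0.7],"yaw": 0},{"jaw": -0.2,"dp": [0,-0.004,0.7],"yaw": 0}]}}

```text
clock: 18.08
eef_pos: [0.4584, 0.2323, 0.0432]
tcp_rot: [-3.141, 0.0, 1.704]
contact_force: [0.2, 0.4, -1.7]
width: 0.0631
grasp_force: 44.5
```

Run:
```python
from h import *
s=readout.state(); print(s["eef_pos"].round(4),s["contact_force"].round(1))
for c in ("wrist","side"):
    p=eyes.camera(c)
    w=near(p,(.458,.2328),(.05,.05),(.088,.115)); 
    q=w[np.linalg.norm(w[:,:2]-[.458,.2328],axis=1)<.034]
    print(c,len(q),np.histogram(q[:,2],bins=np.arange(.088,.116,.002))[0])
```

```text
[0.4584 0.2323 0.0432] [ 0.2  0.4 -1.7]
wrist 6142 [ 505  516  554  575  659 2138  514   95   97   98  104  113  122   52]
side 358 [47 46 35 38 51 53 50  6  4  8  9  4  5  2]
```

{"fn": "jog_arm", "kwargs": {"targets": [{"jaw": -0.2,"dp": [0,0,0.012],"yaw": 0},{"jaw": -0.2,"dp": [0,0,0.024],"yaw": 0},{"jaw": -0.2,"dp": [0,0,0.034],"yaw": 0},{"jaw": -0.2,"dp": [0,0,0.042],"yaw": 0},{"jaw": -0.2,"dp": [0,0,0.048],"yaw": 0},{"jaw": -0.2,"dp": [0,0,0.052],"yaw": 0},{"jaw": -0.2,"dp": [0,0,0.052],"yaw": 0}]}}

```text
clock: 18.77
eef_pos: [0.4584, 0.2325, 0.0356]
tcp_rot: [-3.141, 0.0, 1.705]
contact_force: [0.8, -1.5, -1.1]
width: 0.0629
grasp_force: 44.5
```

{"fn": "jog_arm", "kwargs": {"targets": [{"jaw": -0.2,"dp": [0,0,0.003],"yaw": 0},{"jaw": -0.2,"dp": [0,0,0.006],"yaw": 0},{"jaw": -0.2,"dp": [0,0,0.006],"yaw": 0}]}}

```text
clock: 19.02
eef_pos: [0.4585, 0.2325, 0.0348]
tcp_rot: [-3.141, 0.0, 1.705]
contact_force: [-0.2, 0.0, -1.2]
width: 0.0632
grasp_force: 44.5
```

{"fn": "jog_arm", "kwargs": {"targets": [{"jaw": -0.2,"dp": [0,0,0.004],"yaw": 0},{"jaw": -0.2,"dp": [0,0,0.008],"yaw": 0},{"jaw": -0.2,"dp": [0,0,0.008],"yaw": 0}]}}

```text
clock: 19.27
eef_pos: [0.4585, 0.2326, 0.0345]
tcp_rot: [3.141, -0.0, 1.705]
contact_force: [-1.3, -0.6, 4.3]
width: 0.0629
grasp_force: 45.0
```

Run:
```python
from h import *
s=readout.state(); print(s["eef_pos"].round(4),s["contact_force"].round(1))
p=eyes.camera("wrist")
w=near(p,(.458,.2328),(.05,.05),(.08,.105)); q=w[np.linalg.norm(w[:,:2]-[.458,.2328],axis=1)<.034]
print(len(q),np.histogram(q[:,2],bins=np.arange(.08,.106,.001))[0])
```

```text
[0.4585 0.2326 0.0345] [-1.3 -0.6  4.3]
5925 [ 245  260  269  284  286  256  299  286  314  582 1304  818  104   52
   45   49   45   58   49   49   39   55   69   52   56]
```

It's seated: the rim is at 0.091 and the contact force is about 5 N. Releasing and retreating.

{"fn": "jog_arm", "kwargs": {"targets": [{"jaw": 0.7,"dp": [0,0,0],"yaw": 0},{"jaw": 0.9,"dp": [0,0,0],"yaw": 0},{"jaw": 0.9,"dp": [0,0,0],"yaw": 0},{"jaw": 0.9,"dp": [0,0,0],"yaw": 0},{"jaw": 0.9,"dp": [0,0,-0.1],"yaw": 0},{"jaw": 0.9,"dp": [0,0,-0.3],"yaw": 0},{"jaw": 0.9,"dp": [0,0,-0.5],"yaw": 0},{"jaw": 0.9,"dp": [0,0,-0.75],"yaw": 0},{"jaw": 0.9,"dp": [0,0,-0.95],"yaw": 0},{"jaw": 0.9,"dp": [0,0,-0.95],"yaw": 0},{"jaw": 0.9,"dp": [0,0,-0.95],"yaw": 0}]}}

```text
clock: 20.23
eef_pos: [0.4599, 0.233, 0.1781]
tcp_rot: [3.137, -0.001, 1.705]
contact_force: [-0.8, 0.1, -0.6]
width: 0.0811
grasp_force: 0.0
```

Run:
```python
from h import *
s=readout.state(); print(s["eef_pos"].round(4),s["width"],s["clock"])
for c in ("wrist","side"):
    p=eyes.camera(c); print(c)
    for h in (.07,.091):
        w=near(p,(.458,.2328),(.05,.05),(h-.003,h+.003))
        r=np.linalg.norm(w[:,:2]-[.458,.2328],axis=1); w=w[(r>.034) if h<.08 else (r<.036)]
        if len(w)>20: print(h,len(w),*circ(w),w[:,2].mean())
    w=near(p,(.543,.24),(.02,.085),(.095,.125)); print("tab",np.percentile(w,[2,50,98],axis=0).round(4).tolist())
    cv2.imwrite("pics/f_%s.png"%c,p["pixels"][...,::-1])
```

```text
[0.4599 0.233  0.1781] 0.08110263216802366 20.2333
wrist
0.07 844 [0.45804658 0.23187736] 0.04049394297039843 0.06939770016924017
0.091 777 [0.4574956  0.23206888] 0.030573957798931507 0.09023813883800363
tab [[0.5378, 0.2171, 0.096], [0.5422, 0.2426, 0.1124], [0.5479, 0.2651, 0.1148]]
side
0.07 165 [0.45787048 0.23377122] 0.040565247278786305 0.06924648767567604
0.091 179 [0.45743944 0.23337002] 0.030981347483745276 0.09022152542020487
tab [[0.5378, 0.2178, 0.0957], [0.5419, 0.2445, 0.1074], [0.5483, 0.2669, 0.1153]]
```

View pics/f_wrist.png

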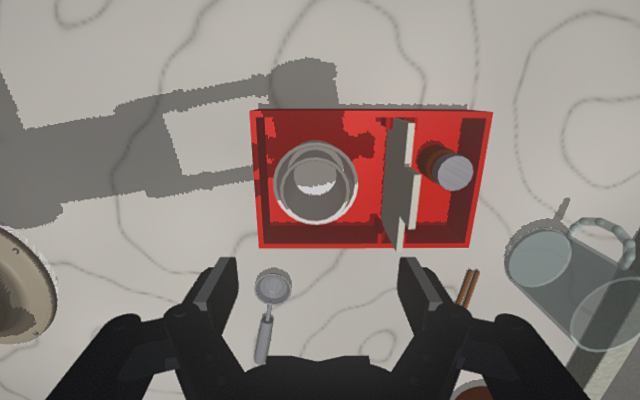

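The wrist picture shows the small cup nested concentrically in the large one at (315,180) and the divider seated in its grooves at (400,185). The gripper is clear of everything.

```bash
python3 -c "
from h import *
print(ctrl.finish_job())"
```

```text
the job is handed in; nothing more can be done
None
```

The job is handed in, with no verdict returned: at the last look the divider was fully down in the tray's grooves, the small cup was nested upright on the large cup's floor within about 1 mm, and I disturbed nothing else that I could see.

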